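# Snap the gold rook topper onto a chess trophy

### The job

The blue-columned chess trophy still needs its gold top. Pull the gold rook topper straight up off its sprung spindle on the spray rail, set it over the bare stud on top of the blue column and push down until it clicks, then keep pressing firmly so that it sits flush. Finish like that, still holding the gold rook and pressing it down; leave the other toppers on the rail, keep the trophy standing about where it is, and do not disturb the rest of the bench.

Things in the scene. Friction and masses are not known exactly. Their poses are not given: they have to be found in the camera images.
- gold_centre (a point): Gold-coloured chess-rook topper, the part to fit; point on its axis, half-way up. 60 mm tall, about 60 g: round foot 40 mm wide, 16 mm high, then a straight round tower 28 mm wide from 18 mm above the underside to the crenellated top. The foot's ledge can take a push. It starts home on one of the rail's three spindles (which one varies), underside 55 mm above the bench. z up.
- silver_centre (a point): Silver-coloured rook topper of the same shape on another spindle, 90 or 180 mm from the gold one; point on its axis half-way up. To be left where it is.
- bronze_centre (a point): Dark brown bronze rook topper of the same shape on another spindle; point on its axis half-way up. To be left where it is.
- rail: Spray rail screwed to the bench: a grey steel bar 290 mm long (along its own y), 70 mm wide at its foot, 40 mm high, with three upright sprung spindles 90 mm apart (at -90, 0 and +90 mm along its y), whose collars carry the toppers' undersides 55 mm above the bench. Origin: centre of its underside. It does not move.
- stud_seat (a point): Centre of the flat top of the gold disc on the trophy's blue column, at the foot of the bare steel stud; about 120 mm above the bench, z up along the stud. The stud is 14 mm thick, 16 mm high with a round top, and has three sprung balls 6.5 mm above the disc. With a topper flush on the disc, its centre is 30 mm above this point.
- trophy: The trophy to be finished: square white marble base 110 mm wide and 34 mm high in two steps, blue round column 42 mm thick, gold disc and stud on top. About 1.3 kg, it stands loose on the bench. Origin: centre of its underside, z up.
- seat: That gold disc, 48 mm wide and 6 mm thick, part of the trophy; origin: centre of its underside. A topper pushed over the stud meets the balls with its underside 9 mm above the disc; the push rises to some 8 to 11 N and falls away at about 5 mm (the click), then the balls draw the topper down flush. From then a push of 10 N is a good firm hold (5 N the least).
- gold: The gold rook again; origin at the centre of its underside, z up. In the underside is a snap socket: a round hole 17 mm wide at the mouth with a bead inside, 18 mm deep; any yaw fits. The spindle's catch holds it with some 4 to 6 N: a straight pull up frees it, the catch lets go after about 5 mm, the foot is clear of the spindle after 16 mm.
- finished: A finished trophy with a red column and a silver rook, 180 mm tall, base 110 mm wide, standing loose near the far side of the bench; origin: centre of its underside. To be left alone.
- driver: Screwdriver lying on the bench between the rail and the trophy; to be left alone.
- cup: Black open cup, 72 mm wide and 90 mm high, standing on the bench; to be left alone.
- sparebase: Spare white marble base, 90 x 90 x 22 mm, lying on the bench; to be left alone.
- plaque: Wooden plaque 130 x 180 x 14 mm with a gold plate, lying on the bench; to be left alone.
- polish: White polish bottle with a red cap, 48 mm wide and 120 mm tall; to be left alone.
Not all that is in view belongs to the job. Leave any green or red look-alike of the gold alone.

How it is judged:
By the outcome, as a careful person would: the job done as asked, in the order asked, and still so for the second after the job is handed in, while the arm keeps its last pose, push and grip.
It also fails if it takes over 51 s, if anything falls off the work surface, if the arm or the gripper's body presses on something with over 40 N, if the wrist force passes 120 N, or if a joint passes its speed limit or range.

### The arm

A 6-joint arm with a two-finger parallel gripper is mounted at the origin on the work surface. World frame = base frame: x ahead of the robot, y to its left, z up, the work surface at z = 0. Lengths are in m, angles in rad, forces in N, time in s.
With the tool pointing down it reaches from about 0.3 to 0.85 m from the base axis. Payload 4.2 kg.
Tool frame: the origin (TCP) lies at the very end of the fingers, on their centre line; the grasp point (between the pads) lies behind it (arm.pinch_z is the x of the grasp point in the tool frame, in m); x points along the fingers, z is the direction in which the jaws open and shut, and the axes are right-handed (so a half turn about x gives the same grasp; the last joint's range is limited). The gripper opens to 91 mm and grips with 3 to 60 N. Pads are 32 mm wide; open, the fingers measure 118 mm over their backs; the gripper's body (76 mm by 178 mm) begins 60 mm behind the grasp point.
Start: joints at [1.164, 0.32, 1.565, -0, 1.257, -0.02], TCP at [0.217, 0.533, 0.214] pointing down, gripper open.
Joint ranges: [-3.11, 3.11], [-0.84, 2.01], [0.21, 2.61], [-1.34, 4.49], [0.05, 2.63], [-2.56, 2.56]. Speed limits (rad/s): [2.57, 2.57, 3.14, 3.14, 3.14, 3.14].

### API

Orientations are given as a 3x3 rotation matrix whose columns are the frame's x, y, z axes.
In Python, from rig import readout, read_camera, sign_off, arm gives the robot as it stands. The module is installed in compiled form; this text tells all that it offers.
- The arm moves only by the tool servo_tool, never from a script. Its argument "deltas" is a list of rows, each a list of 3 entries, a list of its own where there are three numbers: the opening, from 0 (shut) to 1 (fully open), then the shift along the tool's x, y, z each as a share of 0.5 m, from -1 to 1, then the turn about the tool's x as a share of pi rad, from -1 to 1. In form: [[grip, [tx, ty, tz], twist], ...]. A call has 1 to 5 rows; each row is the pose to reach, as a shift and turn from the pose measured when the call began, along the tool's axes at that moment, turning the shorter way round; what a row does not reach only later rows make up. A row lasts 1/12 s, in which the tool goes at most 41.7 mm and 7.16 degrees, less where a joint would pass 70% of its speed; a pose out of reach is approached as far as the arm can. A call with a number of a shift or a turn outside -1 to 1 is refused whole. A call with a gripper value outside its range is refused whole. The fingers move at their own pace and stop on an object; "grip_force" is the grip in N (left out, the last holds). Time passes only in rows, so rows that repeat a pose let the fingers close. It gives the time, the measured TCP pose, the force and the opening at its end, in the units of the state.
- readout.read_state(): the state, without advancing time (a new reading comes with each control period).
- read_camera(name): name is "side" or "top"; returns a dict with "image" (480x640x3 uint8, red, green, blue), "intrinsics" (3x3 intrinsics, pixels), "origin" and "orientation" of the camera in the world. Camera axes: x right, y down, z forward; pixel columns grow to the right and rows downward; lengths in m; the calibration is good to about 2 mm. A picture is of the moment at which its call begins. There is no depth.
- sign_off(): hands the job in, once; it reports no verdict.
The state is a dict: "t": time; "joint_pos": joint angles; "joint_vel": joint speeds; "tau": joint torques, N m; "tool_pos": TCP position; "ee_rot": TCP orientation; "contact_force": force on the tool from outside, world axes, zero at the start; "torque": the same for the moment, N m; "width": opening from 0.0 (shut) to 1.0 (fully open).
Only numpy, scipy, OpenCV 4.12 (cv2) and the standard library are available. Lean on these libraries where they do the work, as an engineer would, in place of code of your own. Each camera call takes 0.05 s, during which the arm holds its last target. There are 200 camera calls.

## Working session

There is one attempt and no reset: what is moved stays moved. The work goes in short steps, Python scripts to look and compute and a tool call to move; the robot and the scene stay as the last step left them, time stands still between calls to the robot, and variables do not carry over. Pictures are saved under pics/ and viewed, about 8 in all and at most 12, crops included, and the job is handed in when it is done.

Besides the shell and the picture viewer there is one more tool, called after "Emit:" by a JSON object that holds its "api" and its "payload", one argument or row to a line. servo_tool: Moves the arm, as the interface text tells. Its arguments: {"type":"object","properties":{"deltas":{"type":"array"},"grip_force":{"type":"number"}},"required":["deltas"]}

```bash
mkdir -p pics
python3 - <<'E'
from rig import readout, read_camera, arm
import cv2,numpy as np
s=readout.read_state()
print({k:np.round(v,3).tolist() for k,v in s.items()}); print(arm.pinch_z,[a for a in dir(arm) if a[0]!='_'])
for n in("side","top"):
    c=read_camera(n); cv2.imwrite(f"pics/{n}0.png",c["image"][:,:,::-1])
    print(n,np.round(c["intrinsics"],1).tolist(),np.round(c["origin"],3),np.round(c["orientation"],3).tolist())
E
```

```text
{'t': 0.0, 'joint_pos': [1.164, 0.32, 1.566, -0.0, 1.257, -0.02], 'joint_vel': [0.002, -0.0, 0.001, -0.0, 0.001, -0.0], 'tau': [0.002, -41.247, -23.197, 0.073, 0.046, -0.0], 'tool_pos': [0.217, 0.532, 0.213], 'ee_rot': [[-0.001, -0.926, 0.377], [-0.002, 0.377, 0.926], [-1.0, -0.0, -0.002]], 'contact_force': [0.316, -0.515, -0.86], 'torque': [-0.029, -0.024, 0.001], 'width': 0.999}
-0.0188 ['PlanningError', 'pinch_z']
side [[560.6, 0.0, 311.1], [0.0, 560.6, 238.5], [0.0, 0.0, 1.0]] [0.359 0.964 1.085] [[-0.974, -0.164, 0.154], [-0.225, 0.724, -0.652], [-0.005, -0.67, -0.742]]
top [[603.3, 0.0, 322.4], [0.0, 603.3, 233.9], [0.0, 0.0, 1.0]] [0.427 0.078 1.743] [[-0.019, -0.996, 0.09], [-1.0, 0.02, 0.009], [-0.011, -0.09, -0.996]]
```

View pics/side0.png

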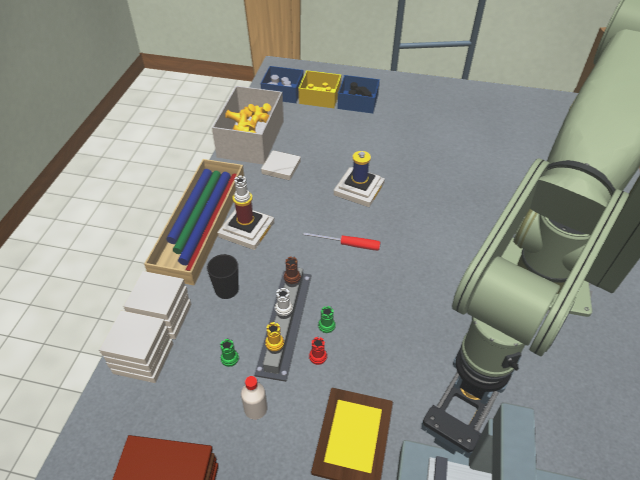

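View pics/top0.png

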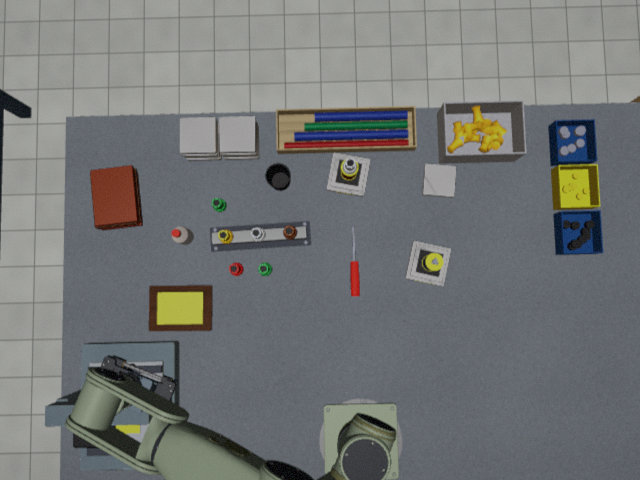

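The side view shows gold at (274,336), silver at (283,302), bronze at (291,270) and the bare stud at about (361,155). The top view shows gold at (225,236) and the stud at (432,262). I'll zoom in on both to get precise pixels.

Run:
```python
import cv2,numpy as np
s=cv2.imread("pics/side0.png");t=cv2.imread("pics/top0.png")
f=lambda i,x,y:cv2.resize(i[y:y+60,x:x+80],(400,300),interpolation=cv2.INTER_CUBIC)
o=np.vstack([np.hstack([f(s,235,305),f(s,325,140)]),np.hstack([f(t,185,206),f(t,392,232)])])
cv2.imwrite("pics/z.png",o)
```

```text
(no output)
```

View pics/z.png

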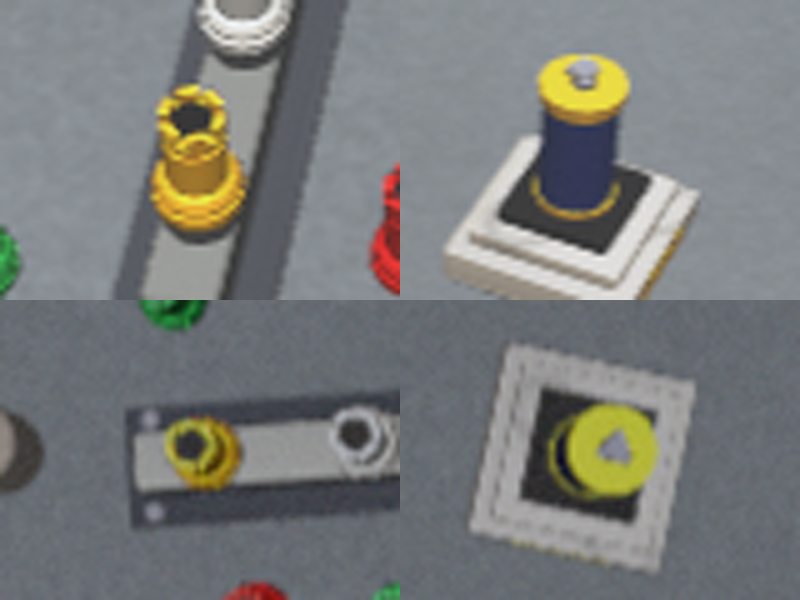

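The zoom shows the gold crown centre at side (273.4,328.8) and top (223.8,235.2). The disc centre is at side (361.8,157) and top (434.4,262). Next I'll triangulate these.

```bash
cat > h.py <<'E'
import numpy as np
from rig import readout, read_camera
CAM={n:read_camera(n) for n in("side","top")}
def ray(n,p):
    c=CAM[n]; d=c["orientation"]@np.linalg.solve(c["intrinsics"],[p[0],p[1],1]); return np.array(c["origin"]),d/np.linalg.norm(d)
def tri(ps,pt):
    R=[ray("side",ps),ray("top",pt)]; A=sum(np.eye(3)-np.outer(d,d) for o,d in R); b=sum((np.eye(3)-np.outer(d,d))@o for o,d in R)
    x=np.linalg.solve(A,b); return x,[np.linalg.norm((np.eye(3)-np.outer(d,d))@(x-o)) for o,d in R]
def atz(n,p,z):
    o,d=ray(n,p); return o+d*(z-o[2])/d[2]
def totool(target):
    s=readout.read_state(); return np.array(s["ee_rot"]).T@(np.array(target)-s["tool_pos"])/0.5
E
python3 - <<'E'
from h import *
np.set_printoptions(precision=4,suppress=True)
print(tri((273.4,328.8),(223.8,235.2)),atz("side",(273.4,328.8),.115),atz("top",(223.8,235.2),.115))
print(tri((361.8,157),(434.4,262)),atz("side",(361.8,157),.12),atz("top",(434.4,262),.12))
print("silver",atz("top",(256.4,232.6),.115))
E
```

```text
(array([0.5801, 0.3632, 0.1046]), [np.float64(0.002298437780867386), np.float64(0.002298437780867243)]) [0.5801 0.3699 0.115 ] [0.5769 0.361  0.115 ]
(array([ 0.4938, -0.2068,  0.114 ]), [np.float64(0.0009319094545589531), np.float64(0.0009319094545589793)]) [ 0.4939 -0.1994  0.12  ] [ 0.4926 -0.2058  0.12  ]
silver [0.5822 0.2724 0.115 ]
```

```bash
cat >> h.py <<'E'
def plan(target,yaw_deg=None):
    s=readout.read_state(); R=np.array(s["ee_rot"]); z=R[:,2]
    tw=None
    if yaw_deg is not None:
        d=(yaw_deg-np.degrees(np.arctan2(z[1],z[0]))+90)%180-90; tw=round(-d/180,4)
    print("shift",np.round(totool(target),4),"twist",tw,"pos",np.round(s["tool_pos"],4),"F",np.round(s["contact_force"],1),"w",round(float(s["width"]),3),"t",s["t"],"down",np.round(R[:,0],3))
E
python3 -c "
from h import *
plan((.578,.363,.2),3.4)"
```

```text
shift [ 0.0274 -0.7967 -0.0413] twist 0.358 pos [0.2169 0.5324 0.2137] F [ 0.2 -0.2  0.3] w 1.003 t 0.3 down [-0. -0. -1.]
```

Emit:
{"api": "servo_tool", "payload": {
  "deltas": [
    [1,[0.027,-0.797,-0.041],0.358],
    [1,[0.027,-0.797,-0.041],0.358],
    [1,[0.027,-0.797,-0.041],0.358],
    [1,[0.027,-0.797,-0.041],0.358],
    [1,[0.027,-0.797,-0.041],0.358]
  ],
  "grip_force": 40
}}

```text
t: 0.72
tool_pos: [0.4069, 0.4431, 0.2068]
ee_rot: [[0.0, -0.525, 0.851], [-0.0, 0.851, 0.525], [-1.0, -0.0, -0.0]]
contact_force: [-0.0, 0.9, -0.5]
width: 0.998
```

```bash
python3 -c "
from h import *
plan((.578,.363,.2),3.4)"
```

```text
shift [ 0.0133 -0.3089  0.2036] twist 0.1565 pos [0.4104 0.4413 0.2062] F [-0.4 -0.8 -0.7] w 0.997 t 0.8167 down [ 0.002 -0.002 -1.   ]
```

Emit:
{"api": "servo_tool", "payload": {
  "deltas": [
    [1,[0.013,-0.309,0.204],0.157],
    [1,[0.013,-0.309,0.204],0.157],
    [1,[0.013,-0.309,0.204],0.157],
    [1,[0.013,-0.309,0.204],0.157],
    [1,[0.013,-0.309,0.204],0.157]
  ]
}}

```text
t: 1.23
tool_pos: [0.5811, 0.3614, 0.1996]
ee_rot: [[0.003, -0.053, 0.999], [-0.002, 0.999, 0.053], [-1.0, -0.002, 0.003]]
contact_force: [0.0, -0.2, -0.8]
width: 1.005
```

Run:
```python
from h import *
import cv2
plan((.578,.363,.14),3.4)
i=[CAM["side"]["image"][240:360,194:354],CAM["top"]["image"][176:296,145:305]]
cv2.imwrite("pics/a.png",np.hstack([cv2.resize(x,(400,300),interpolation=2) for x in i])[:,:,::-1])
```

```text
shift [ 0.118   0.0043 -0.0063] twist -0.0014 pos [0.5811 0.3612 0.199 ] F [-0.7 -0.3 -0.2] w 0.997 t 1.3333 down [ 0.002 -0.003 -1.   ]
```

View pics/a.png

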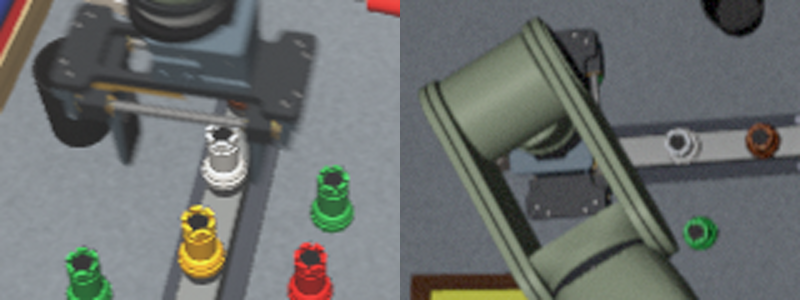

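The gripper hangs above gold: side crop gold (202,240), fingers straddling along x. I'll descend.

Emit:
{"api": "servo_tool", "payload": {
  "deltas": [
    [1,[0.08,0.005,-0.006],0],
    [1,[0.16,0.005,-0.006],0],
    [1,[0.21,0.005,-0.006],0],
    [1,[0.238,0.005,-0.006],0],
    [1,[0.238,0.005,-0.006],0]
  ]
}}

```text
t: 1.75
tool_pos: [0.5743, 0.3628, 0.0757]
ee_rot: [[-0.006, -0.057, 0.998], [-0.007, 0.998, 0.057], [-1.0, -0.006, -0.006]]
contact_force: [-0.1, -0.9, -0.1]
width: 0.998
```

Run:
```python
from h import *
import cv2
plan((.578,.363,.08),3.4)
i=CAM["side"]["image"][285:375,214:334]
cv2.imwrite("pics/b.png",cv2.resize(i,(800,600),interpolation=2)[:,:,::-1])
```

```text
shift [ 0.0005 -0.0025  0.0013] twist -0.0009 pos [0.5773 0.3642 0.0802] F [-0.1 -0.6  0.7] w 1.001 t 1.85 down [ 0.002 -0.002 -1.   ]
```

View pics/b.png

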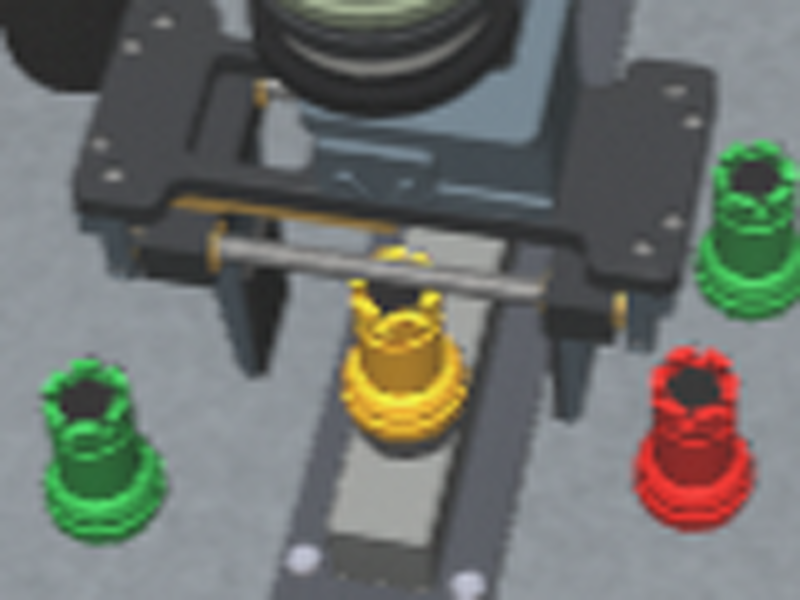

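Run:
```python
from h import *
c=CAM["side"]; s=readout.read_state(); R=np.array(s["ee_rot"]); p=np.array(s["tool_pos"])
def pr(X):
    q=np.array(c["intrinsics"])@(np.array(c["orientation"]).T@(X-c["origin"])); return np.round(((q[:2]/q[2])-[214,285])*6.667,0)
print(np.round(p,4))
for dz in(-.0455,0,.0455):
  for dy in(-.016,0,.016): print(dz,dy,pr(p+R@[0,dy,dz]))
print("crown",pr(p+R@[-.035,0,0]), "foot16",pr(p+R@[.009,0,0]),pr(p+R@[.025,0,0]))
```

```text
[0.5786 0.3644 0.082 ]
-0.0455 -0.016 [563. 315.]
-0.0455 0 [554. 358.]
-0.0455 0.016 [544. 402.]
0 -0.016 [422. 294.]
0 0 [411. 337.]
0 0.016 [400. 380.]
0.0455 -0.016 [281. 273.]
0.0455 0 [269. 316.]
0.0455 0.016 [257. 359.]
crown [405. 275.] foot16 [412. 352.] [415. 379.]
```

The fingertips and gold agree in y in the side view, with the tip corners near (256,375) and (570,415) and the crown at (397,290). x may be a few mm off, so I'll close softly and see whether one finger touches first.

Emit:
{"api": "servo_tool", "payload": {
  "deltas": [
    [0.0,[0,0,0],0],
    [0.0,[0,0,0],0],
    [0.0,[0,0,0],0],
    [0.0,[0,0,0],0],
    [0.0,[0,0,0],0]
  ],
  "grip_force": 3
}}

```text
t: 2.37
tool_pos: [0.5787, 0.3644, 0.0823]
ee_rot: [[0.005, -0.056, 0.998], [-0.0, 0.998, 0.056], [-1.0, -0.001, 0.005]]
contact_force: [0.0, -0.3, -0.0]
width: 0.662
```

Emit:
{"api": "servo_tool", "payload": {
  "deltas": [
    [0.0,[0,0,0],0],
    [0.0,[0,0,0],0],
    [0.0,[0,0,0],0],
    [0.0,[0,0,0],0],
    [0.0,[0,0,0],0]
  ]
}}

```text
t: 2.78
tool_pos: [0.5788, 0.3644, 0.0822]
ee_rot: [[0.005, -0.056, 0.998], [-0.0, 0.998, 0.056], [-1.0, -0.001, 0.005]]
contact_force: [0.5, 0.2, -0.4]
width: 0.305
```

Emit:
{"api": "servo_tool", "payload": {
  "deltas": [
    [0.0,[0,0,0],0],
    [0.0,[0,0,0],0],
    [0.0,[0,0,0],0]
  ]
}}

```text
t: 3.03
tool_pos: [0.5788, 0.3644, 0.0822]
ee_rot: [[0.005, -0.056, 0.998], [-0.0, 0.998, 0.056], [-1.0, -0.001, 0.005]]
contact_force: [-0.4, -0.2, -0.0]
width: 0.308
```

Emit:
{"api": "servo_tool", "payload": {
  "deltas": [
    [0.0,[0,0,0],0],
    [0.0,[0,0,0],0],
    [0.0,[0,0,0],0]
  ],
  "grip_force": 40
}}

```text
t: 3.28
tool_pos: [0.5788, 0.3644, 0.0822]
ee_rot: [[0.005, -0.056, 0.998], [-0.0, 0.998, 0.056], [-1.0, -0.001, 0.005]]
contact_force: [0.4, 0.5, -0.5]
width: 0.297
```

Gripped at 28 mm with no side load. I'll pull straight up.

Emit:
{"api": "servo_tool", "payload": {
  "deltas": [
    [0.0,[-0.01,0,0],0],
    [0.0,[-0.02,0,0],0],
    [0.0,[-0.03,0,0],0],
    [0.0,[-0.04,0,0],0],
    [0.0,[-0.05,0,0],0]
  ]
}}

```text
t: 3.7
tool_pos: [0.5786, 0.3645, 0.1081]
ee_rot: [[0.006, -0.056, 0.998], [-0.0, 0.998, 0.056], [-1.0, -0.001, 0.006]]
contact_force: [-0.0, -0.2, 0.2]
width: 0.304
```

Emit:
{"api": "servo_tool", "payload": {
  "deltas": [
    [0.0,[-0.08,0,0],0],
    [0.0,[-0.16,0,0],0],
    [0.0,[-0.2,0,0],0],
    [0.0,[-0.24,0,0],0],
    [0.0,[-0.24,0,0],0]
  ]
}}

```text
t: 4.12
tool_pos: [0.5797, 0.3657, 0.2342]
ee_rot: [[0.014, -0.056, 0.998], [0.005, 0.998, 0.056], [-1.0, 0.004, 0.014]]
contact_force: [0.4, 0.1, 0.1]
width: 0.301
```

Run:
```python
from h import *
plan((.493,-.204,.235),-35)
```

```text
shift [-0.0144 -1.1258 -0.2327] twist 0.2122 pos [0.5778 0.3645 0.2285] F [-0.6 -0.4 -1.6] w 0.3 t 4.2167 down [ 0.006  0.    -1.   ]
```

Emit:
{"api": "servo_tool", "payload": {
  "deltas": [
    [0.0,[-0.014,-0.9,-0.186],0.17],
    [0.0,[-0.014,-0.9,-0.186],0.17],
    [0.0,[-0.014,-0.9,-0.186],0.17],
    [0.0,[-0.014,-0.9,-0.186],0.17],
    [0.0,[-0.014,-0.9,-0.186],0.17]
  ]
}}

```text
t: 4.63
tool_pos: [0.5452, 0.1565, 0.2287]
ee_rot: [[0.002, 0.464, 0.886], [-0.001, 0.886, -0.464], [-1.0, 0.0, 0.002]]
contact_force: [0.9, -0.9, 0.1]
width: 0.296
```

Run:
```python
from h import *
plan((.4935,-.205,.215),-35)
```

```text
shift [ 0.0311 -0.6814  0.2421] twist 0.0404 pos [0.5449 0.153  0.2294] F [ 0.3  0.9 -0.7] w 0.296 t 4.7333 down [ 0.002 -0.003 -1.   ]
```

Emit:
{"api": "servo_tool", "payload": {
  "deltas": [
    [0.0,[0.031,-0.681,0.242],0.04],
    [0.0,[0.031,-0.681,0.242],0.04],
    [0.0,[0.031,-0.681,0.242],0.04],
    [0.0,[0.031,-0.681,0.242],0.04],
    [0.0,[0.031,-0.681,0.242],0.04]
  ]
}}

```text
t: 5.15
tool_pos: [0.5155, -0.0483, 0.2201]
ee_rot: [[-0.002, 0.571, 0.821], [-0.003, 0.821, -0.571], [-1.0, -0.003, 0.0]]
contact_force: [0.8, 0.3, -0.4]
width: 0.297
```

Run:
```python
from h import *
plan((.4935,-.205,.215))
```

```text
shift [ 0.0117 -0.2749  0.1418] twist None pos [ 0.515  -0.0518  0.22  ] F [-0.8  0.6 -0.5] w 0.297 t 5.25 down [-0.003 -0.005 -1.   ]
```

Emit:
{"api": "servo_tool", "payload": {
  "deltas": [
    [0.0,[0.012,-0.137,0.071],0],
    [0.0,[0.012,-0.275,0.142],0],
    [0.0,[0.012,-0.275,0.142],0],
    [0.0,[0.082,-0.275,0.142],0],
    [0.0,[0.082,-0.275,0.142],0]
  ]
}}

```text
t: 5.67
tool_pos: [0.4911, -0.2073, 0.1753]
ee_rot: [[-0.01, 0.579, 0.815], [-0.003, 0.815, -0.579], [-1.0, -0.008, -0.006]]
contact_force: [-1.4, 0.8, -0.7]
width: 0.296
```

Run:
```python
from h import *
import cv2
plan((.4935,-.205,.18))
i=[CAM["side"]["image"][95:185,301:421],CAM["top"]["image"][217:307,370:490]]
cv2.imwrite("pics/c.png",np.hstack([cv2.resize(x,(400,300),interpolation=2) for x in i])[:,:,::-1])
```

```text
shift [-0.0065  0.0011  0.0027] twist None pos [ 0.492  -0.2047  0.1768] F [-1.   0.6 -0.8] w 0.304 t 5.7667 down [-0.009 -0.002 -1.   ]
```

View pics/c.png

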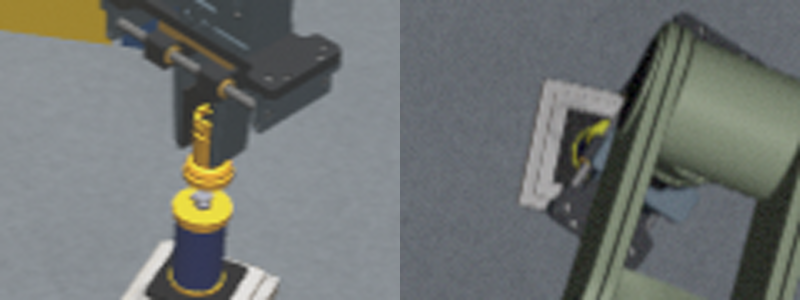

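Run:
```python
from h import *
import cv2
i=CAM["side"]["image"][118:178,321:401]
cv2.imwrite("pics/d.png",cv2.resize(i,(800,600),interpolation=2)[:,:,::-1])
c=CAM["side"]; s=readout.read_state(); R=np.array(s["ee_rot"]); p=np.array(s["tool_pos"])
def pr(X):
    q=np.array(c["intrinsics"])@(np.array(c["orientation"]).T@(X-c["origin"])); return np.round(((q[:2]/q[2])-[321,118])*10,1)
print(p,[pr(p+R@[x,0,0]) for x in(.0272,.0112,-.0328)],"disc",[pr(np.array([p[0],p[1],z])) for z in(.12,.136)])
for d in([.01,0,0],[0,.01,0],[0,0,.01]): print(pr(p+d)-pr(p))
```

```text
[ 0.49389418 -0.20381629  0.17939592] [array([418.8, 284.1]), array([422.4, 235.6]), array([432.7,  98.2])] disc [array([410.7, 379.6]), array([414.4, 332.6])]
[-38.1  -5.3]
[-6.4 23.5]
[  2.5 -31.1]
```

View pics/d.png

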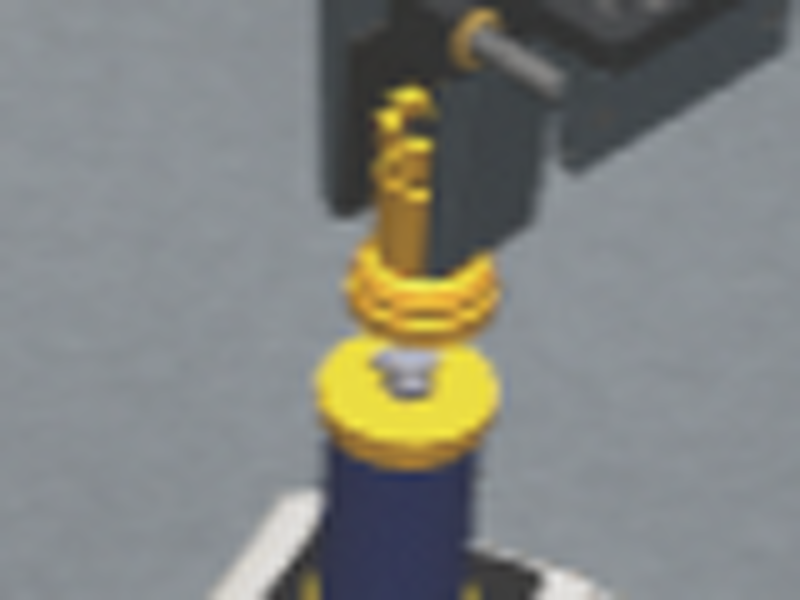

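The foot centre column is about 423 and the disc centre is at (408,390). Relative to the tool, the stud is about +1–1.5 mm in x and −1.5 mm in y. I'll correct and lower gently.

Run:
```python
from h import *
plan((.495,-.2053,.160))
```

```text
shift [ 0.041  -0.0015  0.0026] twist None pos [ 0.4944 -0.2038  0.1805] F [0.4 0.8 0.1] w 0.301 t 5.9667 down [-0.002 -0.005 -1.   ]
```

Emit:
{"api": "servo_tool", "payload": {
  "deltas": [
    [0.0,[0.01,-0.0015,0.0026],0],
    [0.0,[0.02,-0.0015,0.0026],0],
    [0.0,[0.03,-0.0015,0.0026],0],
    [0.0,[0.04,-0.0015,0.0026],0],
    [0.0,[0.04,-0.0015,0.0026],0]
  ]
}}

```text
t: 6.38
tool_pos: [0.4943, -0.2047, 0.1592]
ee_rot: [[-0.004, 0.575, 0.818], [-0.004, 0.818, -0.575], [-1.0, -0.005, -0.001]]
contact_force: [-0.4, -0.0, -1.0]
width: 0.3
```

Run:
```python
from h import *
import cv2
plan((.495,-.2053,.152))
i=CAM["side"]["image"][118:178,321:401]
cv2.imwrite("pics/e.png",cv2.resize(i,(800,600),interpolation=2)[:,:,::-1])
```

```text
shift [ 0.0163 -0.      0.0004] twist None pos [ 0.4949 -0.2051  0.1602] F [-0.2 -0.6 -0.3] w 0.301 t 6.4833 down [-0.002 -0.005 -1.   ]
```

View pics/e.png

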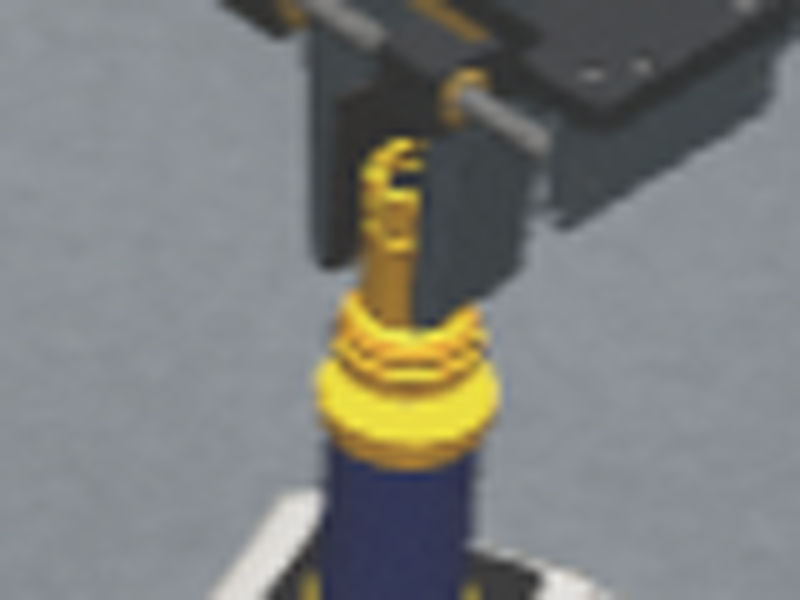

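The foot (centre column 409) sits in line with the disc (408), with no contact force yet. I'll push down in small steps.

Emit:
{"api": "servo_tool", "payload": {
  "deltas": [
    [0.0,[0.004,0,0],0],
    [0.0,[0.008,0,0],0],
    [0.0,[0.012,0,0],0],
    [0.0,[0.012,0,0],0]
  ],
  "grip_force": 55
}}

```text
t: 6.82
tool_pos: [0.4942, -0.2053, 0.1548]
ee_rot: [[-0.003, 0.575, 0.818], [-0.005, 0.818, -0.575], [-1.0, -0.006, 0.0]]
contact_force: [-3.3, -0.4, 6.7]
width: 0.3
```

Emit:
{"api": "servo_tool", "payload": {
  "deltas": [
    [0.0,[0.003,-0.0012,-0.0016],0],
    [0.0,[0.006,-0.0012,-0.0016],0],
    [0.0,[0.006,-0.0012,-0.0016],0]
  ]
}}

```text
t: 7.07
tool_pos: [0.4937, -0.2055, 0.153]
ee_rot: [[-0.001, 0.576, 0.818], [-0.005, 0.818, -0.576], [-1.0, -0.005, 0.002]]
contact_force: [-1.7, -0.2, 5.3]
width: 0.298
```

Emit:
{"api": "servo_tool", "payload": {
  "deltas": [
    [0.0,[0.004,-0.0008,-0.001],0],
    [0.0,[0.008,-0.0008,-0.001],0],
    [0.0,[0.008,-0.0008,-0.001],0]
  ]
}}

```text
t: 7.32
tool_pos: [0.493, -0.2055, 0.148]
ee_rot: [[-0.002, 0.576, 0.818], [-0.005, 0.818, -0.576], [-1.0, -0.005, 0.002]]
contact_force: [2.0, -0.7, -3.0]
width: 0.297
```

Emit:
{"api": "servo_tool", "payload": {
  "deltas": [
    [0.0,[0.004,0,0],0],
    [0.0,[0.008,0,0],0],
    [0.0,[0.008,0,0],0]
  ]
}}

```text
t: 7.57
tool_pos: [0.4933, -0.2058, 0.147]
ee_rot: [[0.0, 0.576, 0.818], [-0.006, 0.818, -0.576], [-1.0, -0.005, 0.004]]
contact_force: [-5.1, 1.0, 18.2]
width: 0.298
```

It clicked: the force dipped to −3 N, then rose to 18 N on the disc. I'll settle to about 12 N with less side load.

Emit:
{"api": "servo_tool", "payload": {
  "deltas": [
    [0.0,[0.005,-0.0006,-0.0008],0],
    [0.0,[0.005,-0.0006,-0.0008],0],
    [0.0,[0.005,-0.0006,-0.0008],0],
    [0.0,[0.005,-0.0006,-0.0008],0],
    [0.0,[0.005,-0.0006,-0.0008],0]
  ]
}}

```text
t: 7.98
tool_pos: [0.4932, -0.2058, 0.1471]
ee_rot: [[0.002, 0.576, 0.817], [-0.006, 0.817, -0.576], [-1.0, -0.004, 0.005]]
contact_force: [-2.5, 2.6, 15.1]
width: 0.297
```

Run:
```python
from h import *
import cv2
plan((.495,-.2053,.147))
i=[CAM["side"]["image"][98:188,301:421],CAM["side"]["image"][210:390,190:430]]
cv2.imwrite("pics/f.png",np.hstack([cv2.resize(x,(400,300),interpolation=2) for x in i])[:,:,::-1])
```

```text
shift [0.0001 0.0029 0.0024] twist None pos [ 0.4932 -0.2058  0.1471] F [-2.5  1.8 14.7] w 0.296 t 8.0833 down [ 0.002 -0.006 -1.   ]
```

View pics/f.png

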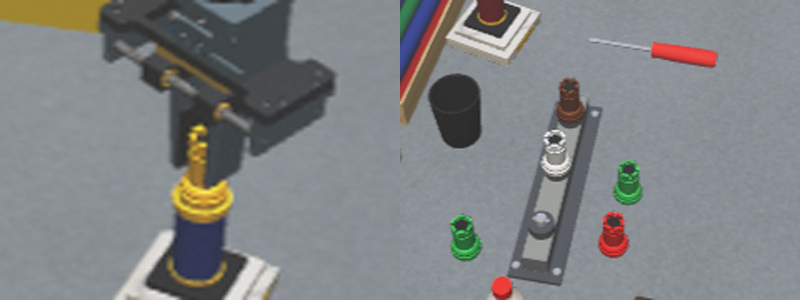

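The rook sits on the disc with no visible gap, and the trophy is upright. Silver and bronze are still on the rail, and the gold's spindle is bare. The press is steady at about 15 N, so I'll hand in.

```bash
python3 -c "
from rig import readout,sign_off
print(readout.read_state()['contact_force']); print(sign_off())"
```

```text
[-2.54339203  1.80607696 14.73867073]
the job is handed in; nothing more can be done
None
```

The gold rook is fitted on the blue-columned trophy, and I handed the job in with the arm still gripping it and pressing down. I pulled it straight up off its spindle, set it over the stud and pushed until it clicked. The whole job took about 8 s of the 51 s allowed.

**Click:** on the way down the vertical force rose to about 7 N. It then dipped to −3 N as the balls drew the rook in, and rose again once it met the disc.

**Final press:** a steady 15 N or so downward, with about 3 N of sideways load. The tool height (TCP z 0.147 m) matches the value expected for flush.

**Last picture:** no gap shows between rook and disc, and the trophy stands upright where it was. The silver and bronze rooks are still on the rail, and what is in view of the rest of the bench is undisturbed.

**Disagreements:** the two cameras disagreed by several millimetres in y on where the gold rook and the stud were. I settled it by comparing the rook with the fingers, and then with the stud, from close by. During insertion I shifted 1–2 mm in x to ease a side load of 2–5 N.

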